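Press-test the canister lids and set the worn one aside

TASK

Press-test the lids of the three steel canisters on the lower shelf, working along the row from the robot's left to its right: push each lid button all the way down and let it go. The canisters whose button stays down are sealed and stay where they stand, buttons down; the one whose button springs back up has a worn catch, so set it down gently, upright, in the empty oak tray for mending. Leave everything else on the bench and shelves as it stands.

Things in the scene. Friction and masses are not known exactly. Their poses are not given: they have to be found in the camera images.
- shelf: Two-tier oak shelf on the bench, open at the back. Origin: on the bench under the centre of its lower board; x = depth, front edge (robot's side) at x = -85 mm; y = length 440 mm, an 18 mm end cheek at each end; z up. Lower board 170 mm deep, its top 36 mm above the bench. The canisters stand on it about 45 mm in front of this origin.
- shelf_edge (a point): Middle of the lower front edge of the shelf's upper board, x y z as the shelf. That board covers only the rear (x = -30 to +85 mm of the shelf), underside 250 and top 268 mm above the bench. The edge is 12 to 20 mm behind the canisters' centres: a gripper pointing straight down over a lid meets the board; leaning back to the robot by 25 to 45 degrees it passes in front.
- tray: Empty open oak tray lying on the bench, to the left or to the right of the shelf, 200 mm (its x) by 140 mm (its y), walls 22 mm high and 6 mm thick, floor 6 mm thick. Origin: centre of its underside, on the bench.
- canister_1_center (a point): Centre, half-way up (64 mm above the foot), of one of the three press-seal canisters in a row on the lower shelf board (1, 2, 3 in any order along it); z up its axis. Steel cylinder 62 mm across, 112 mm tall, with a bamboo lid 64 mm across and 16 mm thick. 0.3 to 0.6 kg. Neighbours stand 104 to 136 mm apart, centre to centre. The three look alike.
- button_1 (a joint): Stroke (m) of the round steel button, 36 mm across, amid that lid. 0 = up: top 14 mm above the lid, 78 mm above the canister's centre. 0.012 = fully down on its stop, where a press must reach; takes 1.5 to 5 N. A good one, let go, stays at about 0.0105; a worn one is back at 0 in 0.3 s. One of the three is worn, at any place in the row; only pressing shows it.
- canister_2_center (a point): Centre, half-way up (64 mm above the foot), of one of the three press-seal canisters in a row on the lower shelf board (1, 2, 3 in any order along it); z up its axis. Steel cylinder 62 mm across, 112 mm tall, with a bamboo lid 64 mm across and 16 mm thick. 0.3 to 0.6 kg. Neighbours stand 104 to 136 mm apart, centre to centre. The three look alike.
- button_2 (a joint): Stroke (m) of the round steel button, 36 mm across, amid that lid. 0 = up: top 14 mm above the lid, 78 mm above the canister's centre. 0.012 = fully down on its stop, where a press must reach; takes 1.5 to 5 N. A good one, let go, stays at about 0.0105; a worn one is back at 0 in 0.3 s. One of the three is worn, at any place in the row; only pressing shows it.
- canister_3_center (a point): Centre, half-way up (64 mm above the foot), of one of the three press-seal canisters in a row on the lower shelf board (1, 2, 3 in any order along it); z up its axis. Steel cylinder 62 mm across, 112 mm tall, with a bamboo lid 64 mm across and 16 mm thick. 0.3 to 0.6 kg. Neighbours stand 104 to 136 mm apart, centre to centre. The three look alike.
- button_3 (a joint): Stroke (m) of the round steel button, 36 mm across, amid that lid. 0 = up: top 14 mm above the lid, 78 mm above the canister's centre. 0.012 = fully down on its stop, where a press must reach; takes 1.5 to 5 N. A good one, let go, stays at about 0.0105; a worn one is back at 0 in 0.3 s. One of the three is worn, at any place in the row; only pressing shows it.
- gourd_1_center (a point): Ceramic mate gourd, 72 mm across, 74 mm tall, on the upper board, left; this point is on its axis, about half-way up. A bystander.
- gourd_2_center (a point): Ceramic mate gourd, 68 mm across, 78 mm tall, on the upper board, middle; this point is on its axis, about half-way up. A bystander.
- gourd_3_center (a point): Ceramic mate gourd, 74 mm across, 72 mm tall, on the upper board, right; this point is on its axis, about half-way up. A bystander.
- sugar_pot_center (a point): Orange plastic sugar pot, 64 mm across, 81 mm tall, on the lower board behind the canisters; this point is on its axis, about half-way up. A bystander.
- bombilla_stand_center (a point): Chrome stand with three bombillas (metal straws), foot 62 mm across, 142 mm tall, on the lower board behind the canisters; this point is on its axis, about half-way up. A bystander.
- glass_canister_center (a point): Closed glass canister with bamboo lid, 90 mm across, 133 mm tall, on the bench on the side where the tray is not; this point is on its axis, about half-way up. A bystander.

How it is judged:
By the outcome, as a careful person would: the job done as asked, in the order asked, and still so for the second after the job is handed in, with the robot touching nothing.
It also fails if it takes over 58 s, if anything falls off the work surface, if the arm or the gripper's body presses on something with over 40 N, if the wrist force passes 120 N, or if a joint passes its speed limit or range.

ROBOT

A 7-joint arm with a two-finger parallel gripper is mounted at the origin on the work surface. World frame = base frame: x ahead of the robot, y to its left, z up, the work surface at z = 0. Lengths are in m, angles in rad, forces in N, time in s.
With the tool pointing down it reaches from about 0.425 to 0.925 m from the base axis. Payload 6.8 kg.
Tool frame: the origin (TCP) lies on the centre line of the jaws, within the pads' length; the fingertips stand 17 mm ahead of it and the grasp point (between the pads) lies 2 mm behind it (finger_overhang is the z of the fingertips in the tool frame, in m); z points along the fingers, y is the direction in which the jaws open and shut (so a half turn about z gives the same grasp; the last joint's range is limited). The gripper opens to 85 mm and grips with 20 to 120 N. Pads are 22 mm wide; open, the fingers measure 114 mm over their backs; the gripper's body (76 mm by 85 mm) begins 54 mm behind the grasp point. The pads swing forward as they close: fully open they stand 13 mm farther back than shut.
Start: joints at [-1.3, 0.477, 0.022, 1.555, -0.011, 1.109, -0.083], TCP at [0.25, 0.627, 0.248] pointing down, gripper open.
Joint ranges: [-2.96, 2.96], [-0.34, 2.1], [-1.41, 1.46], [0.24, 2.44], [-1.37, 4.51], [0.17, 1.92], [-2.96, 2.96]. Speed limits (rad/s): [2.39, 2.39, 3.14, 3.14, 3.14, 3.14, 3.14].

INTERFACE

Orientations are given as a unit quaternion [x, y, z, w].
In Python, from rig import * gives the robot as it stands. The module is installed in compiled form; this text tells all that it offers.
- The arm moves only by the shell command python3 -m jog 'ROWS' [FORCE]. ROWS is JSON, a list of rows, each a list of 7 numbers: the shift along the tool's x, y, z in mm, then the turn, a rotation vector about the tool's x, y, z in rad, then the opening, from 0 (shut) to 1 (fully open). A call has 1 to 5 rows; each row is the pose to reach, as a shift and turn from the pose measured when the call began, along the tool's axes at that moment; what a row does not reach only later rows make up. A row lasts 1/10 s, in which the tool goes at most 50 mm and 8.59 degrees, less where a joint would pass 70% of its speed; a pose out of reach is approached as far as the arm can. A call with a gripper value outside its range is refused whole. The fingers move at their own pace and stop on an object; FORCE is the grip in N (left out, the last holds). Time passes only in rows, so rows that repeat a pose let the fingers close. It gives the time, the measured TCP pose, the force and the opening at its end, in the units of the state.
- state(): the state, without advancing time (a new reading comes with each control period).
- read_camera(name): name is "side" or "top" or "wrist"; returns the picture (384x512x3 uint8, red, green, blue); there is no depth.
- camera_params(name): a dict with "mtx" (3x3 intrinsics, pixels), "R" (3x3) and "t" (3): a world point X has camera coordinates R X + t. Camera axes: x right, y down, z forward; pixel columns grow to the right and rows downward; lengths in m; the calibration is good to about 2 mm. A picture is of the moment at which its call begins: read the wrist's pose just before it. camera_params takes no time and is no camera call; for the wrist camera it gives the pose at the moment of the call.
- job_done(): hands the job in, once; it reports no verdict.
The state is a dict: "time": time; "qpos": joint angles; "dq": joint speeds; "effort": joint torques, N m; "position": TCP position; "tcp_rot": TCP orientation; "ft_force": force on the tool from outside, world axes, zero at the start; "wrist_torque": the same for the moment, N m; "opening": finger opening in m.
Only numpy, scipy, OpenCV 4.12 (cv2) and the standard library are available. Lean on these libraries where they do the work, as an engineer would, in place of code of your own. Each camera call takes 0.05 s, during which the arm holds its last target.

## Working session

There is one attempt and no reset: what is moved stays moved. The work goes in short steps, Python scripts to look and compute and a shell command to move; the robot and the scene stay as the last step left them, time stands still between calls to the robot, and variables do not carry over. Pictures are saved under pics/ and viewed, and the job is handed in when it is done.

```bash
mkdir -p pics
python3 - <<'E'
from rig import *
import cv2
s=state();print(s)
for n in("side","top","wrist"):
    p=camera_params(n);print(n,p)
    cv2.imwrite(f"pics/{n}0.png",read_camera(n)[:,:,::-1])
E
```

```text
{'time': 0.0, 'qpos': array([-1.3001105 ,  0.47781836,  0.02234258,  1.55645787, -0.0114867 ,
        1.10928146, -0.08309687]), 'dq': array([ 0.00019396,  0.00012215, -0.00059128,  0.00039274,  0.00011015,
       -0.00088936,  0.00017865]), 'effort': array([ 2.11194138e-04, -5.96451473e+01,  1.60790406e+00, -2.81193870e+01,
        1.24328246e-02,  9.45068139e-03,  1.60399668e-05]), 'position': array([0.24941978, 0.62662532, 0.24731079]), 'tcp_rot': array([ 1.88248840e-01,  9.82120935e-01, -9.13084287e-04, -9.84594125e-05]), 'ft_force': array([ 1.4379689 , -0.06930361,  0.6539525 ]), 'wrist_torque': array([ 0.04562527, -0.02545232, -0.01108044]), 'opening': 0.08553741878153769}
side {'mtx': array([[495.31058679,   0.        , 252.17715597],
       [  0.        , 495.31058679, 191.7125594 ],
       [  0.        ,   0.        ,   1.        ]]), 'R': array([[ 0.43635618, -0.89975487,  0.00587047],
       [-0.58976836, -0.29093653, -0.75334535],
       [ 0.67953408,  0.32526469, -0.65759891]]), 't': array([-0.26630123,  0.51724559,  1.29767608])}
top {'mtx': array([[391.15889376,   0.        , 259.7328407 ],
       [  0.        , 391.15889376, 193.67390093],
       [  0.        ,   0.        ,   1.        ]]), 'R': array([[-0.00731404, -0.99992228, -0.01009626],
       [-0.9844421 ,  0.00897264, -0.17548005],
       [ 0.175557  ,  0.00865572, -0.98443122]]), 't': array([0.02197522, 0.67056998, 1.22360074])}
wrist {'mtx': array([[288.01070817,   0.        , 253.77786183],
       [  0.        , 288.01070817, 196.0472277 ],
       [  0.        ,   0.        ,   1.        ]]), 'R': array([[ 3.70263484e-01,  9.28926706e-01, -3.56909923e-04],
       [ 8.96396021e-01, -3.57196146e-01,  2.62459688e-01],
       [ 2.43678326e-01, -9.74991710e-02, -9.64942892e-01]]), 't': array([-0.67524888, -0.03351993,  0.37767318])}
```

View pics/side0.png

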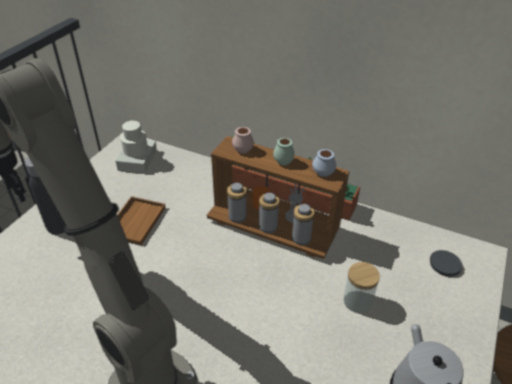

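View pics/top0.png

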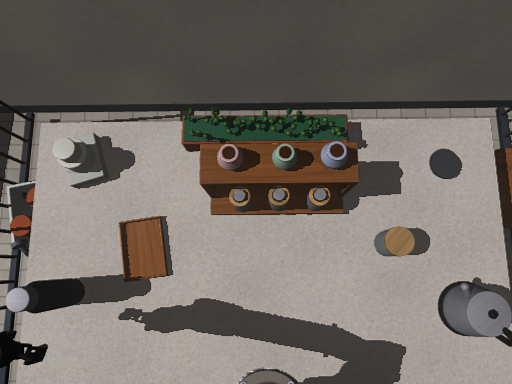

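View pics/wrist0.png

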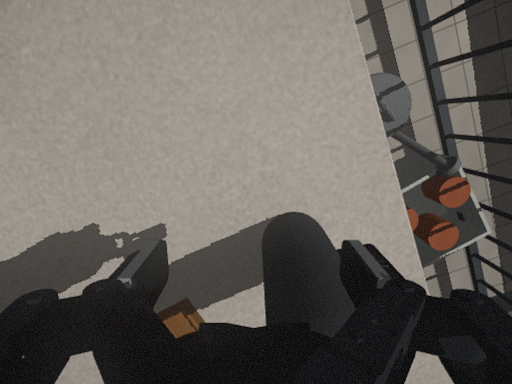

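Run:
```python
import cv2
a=cv2.imread('pics/top0.png');b=cv2.imread('pics/side0.png')
cv2.imwrite('pics/topz.png',cv2.resize(a[135:220,195:365],None,fx=4.7,fy=4.7,interpolation=cv2.INTER_CUBIC))
cv2.imwrite('pics/trayz.png',cv2.resize(a[205:290,110:180],None,fx=6,fy=6,interpolation=cv2.INTER_CUBIC))
cv2.imwrite('pics/sidez.png',cv2.resize(b[120:260,200:360],None,fx=4.2,fy=4.2,interpolation=cv2.INTER_CUBIC))
```

```text
(no output)
```

View pics/topz.png

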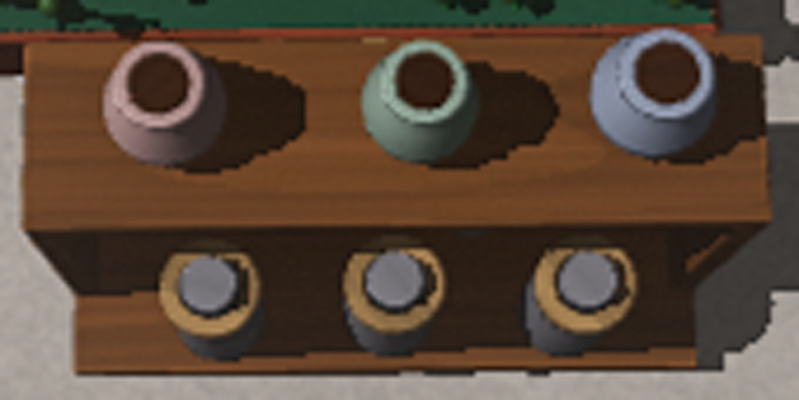

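View pics/trayz.png

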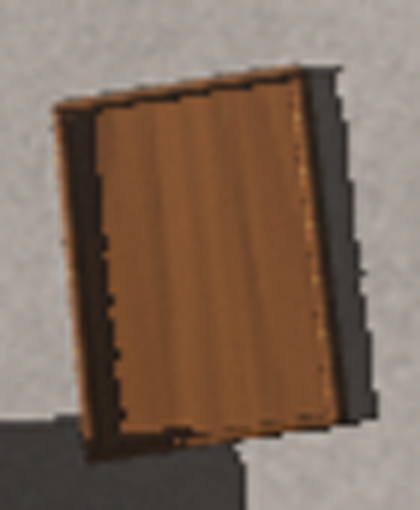

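View pics/sidez.png

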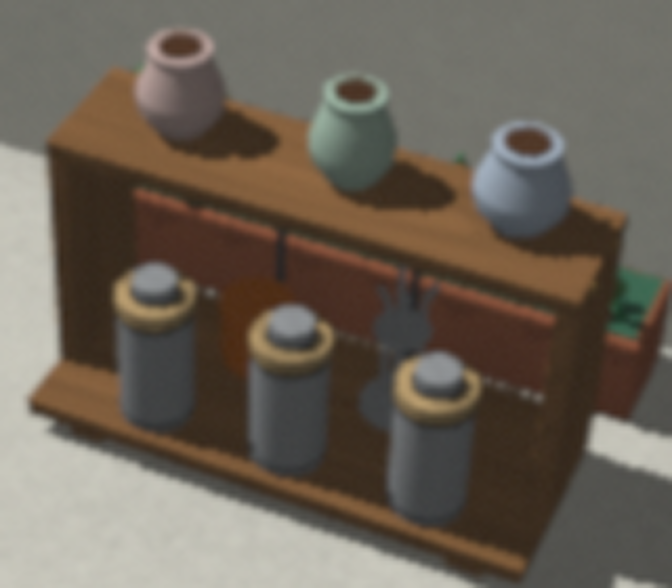

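```bash
cat > h.py <<'E'
import numpy as np
from rig import *
from scipy.spatial.transform import Rotation as Rot
def ray(n,uv,z,P=None):
    p=P or camera_params(n)
    d=p['R'].T@np.linalg.inv(p['mtx'])@np.array([uv[0],uv[1],1]); c=-p['R'].T@p['t']
    return c+d*(z-c[2])/d[2]
def proj(n,X,P=None):
    p=P or camera_params(n); q=p['mtx']@(p['R']@np.asarray(X)+p['t']); return q[:2]/q[2]
E
cat > m.py <<'E'
from h import *
np.set_printoptions(precision=4,suppress=True)
T=lambda x,y:((x+.5)/4.7+194.5,(y+.5)/4.7+134.5)
S=lambda x,y:((x+.5)/4.2+199.5,(y+.5)/4.2+119.5)
Y=lambda x,y:((x+.5)/6+109.5,(y+.5)/6+204.5)
for a,b in zip([(208,284),(394,280),(587,280)],[(155,279),(291,324),(438,371)]):
    print(ray('top',T(*a),.178),ray('side',S(*b),.178))
print('upper front',ray('top',T(24,228),.268),ray('top',T(769,220),.268),ray('side',S(50,147),.268),ray('side',S(583,302),.268))
print('lower front',ray('top',T(75,372),.036),ray('top',T(695,365),.036),ray('side',S(32,402),.036),ray('side',S(522,568),.036))
for c in [(55,103),(298,68),(338,424),(88,460)]: print('tray',ray('top',Y(*c),.022))
E
python3 m.py
```

```text
[0.646  0.0775 0.178 ] [0.6443 0.0754 0.178 ]
[ 0.6475 -0.0401  0.178 ] [ 0.6432 -0.0431  0.178 ]
[ 0.6464 -0.1619  0.178 ] [ 0.6437 -0.1642  0.178 ]
upper front [0.6646 0.1798 0.268 ] [ 0.6653 -0.2561  0.268 ] [0.656 0.172 0.268] [ 0.664  -0.2602  0.268 ]
lower front [0.6088 0.1802 0.036 ] [ 0.61   -0.2564  0.036 ] [0.6048 0.1732 0.036 ] [ 0.6112 -0.2577  0.036 ]
tray [0.5863 0.4893 0.022 ]
tray [0.6047 0.3542 0.022 ]
tray [0.4097 0.325  0.022 ]
tray [0.3915 0.4604 0.022 ]
```

```bash
cat >> h.py <<'E'
np.set_printoptions(precision=3,suppress=True)
def Rt(deg,yaw=0):
    a=np.radians(deg);c,s=np.cos(a),np.sin(a)
    R=np.array([[-c,0,s],[0,1,0],[-s,0,-c]])
    return Rot.from_euler('z',yaw,degrees=True).as_matrix()@R
def go(p,R):
    s=state();R0=Rot.from_quat(s['tcp_rot']).as_matrix()
    d=R0.T@(np.array(p)-s['position'])*1000; w=Rot.from_matrix(R0.T@R).as_rotvec()
    print('t',round(s['time'],2),'pos',s['position'],'F',s['ft_force'],'rowsN',max(np.linalg.norm(d)/50,np.degrees(np.linalg.norm(w))/8.59))
    print('ROW',d.round(1),w.round(4))
E
python3 -c "
from h import *
go([.60,.0765,.30],Rt(35))
go([.45,.35,.30],Rt(20,20))"
```

```text
t 0.15 pos [0.249 0.627 0.248] F [-0.305 -0.183  0.588] rowsN 13.090792050086417
ROW [-529.2 -381.7  -51.9] [-0.117 -0.604 -0.366]
t 0.15 pos [0.249 0.627 0.248] F [-0.305 -0.183  0.588] rowsN 6.915704955183706
ROW [-288.7 -183.1  -52.2] [-0.128 -0.334 -0.72 ]
```

```bash
python3 -m jog '[[-289,-183,-52,-0.06,-0.3,-0.18,0],[-289,-183,-52,-0.06,-0.3,-0.18,0],[-289,-183,-52,-0.06,-0.3,-0.18,0],[-289,-183,-52,-0.06,-0.3,-0.18,0],[-289,-183,-52,-0.06,-0.3,-0.18,0]]' 40; python3 -c "
from h import *
go([.60,.0765,.30],Rt(35))"
```

```text
time: 0.65
position: [0.3946, 0.4254, 0.2855]
tcp_rot: [0.096, 0.984, 0.0, 0.152]
ft_force: [1.2, -0.3, 0.7]
opening: 0.0123
t 0.65 pos [0.395 0.425 0.286] F [ 1.163 -0.321  0.748] rowsN 8.102645732136546
ROW [-262.6 -303.1   57.5] [-0.057 -0.303 -0.185]
```

```bash
python3 -m jog '[[-263,-303,57,-0.057,-0.303,-0.185,0],[-263,-303,57,-0.057,-0.303,-0.185,0],[-263,-303,57,-0.057,-0.303,-0.185,0],[-263,-303,57,-0.057,-0.303,-0.185,0],[-263,-303,57,-0.057,-0.303,-0.185,0]]'; python3 -c "
from h import *
go([.60,.0765,.30],Rt(35))"
```

```text
time: 1.15
position: [0.521, 0.2098, 0.2946]
tcp_rot: [-0.001, 0.954, 0.0, 0.3]
ft_force: [0.4, -0.2, -0.0]
opening: -0.0001
t 1.15 pos [0.521 0.21  0.295] F [ 0.362 -0.179 -0.046] rowsN 3.101436172105538
ROW [ -67.6 -133.4   40.8] [ 0.001 -0.001  0.002]
```

```bash
python3 -m jog '[[-68,-133,41,0,0,0,0],[-68,-133,41,0,0,0,0],[-68,-133,41,0,0,0,0],[-68,-133,41,0,0,0,0]]'
python3 - <<'E'
from h import *
import cv2
go([.643,.0765,.23],Rt(35))
import pickle
P=camera_params('wrist')
cv2.imwrite('pics/w1.png',read_camera('wrist')[:,:,::-1])
cv2.imwrite('pics/s1.png',read_camera('side')[:,:,::-1])
for p in [(.645,.0765,.178),(.645,-.0415,.178),(.645,-.163,.178),(.664,.18,.25)]: print(proj('wrist',p,P))
E
```

```text
time: 1.55
position: [0.602, 0.0709, 0.3007]
tcp_rot: [0.003, 0.954, -0.001, 0.301]
ft_force: [-1.1, 1.2, -0.3]
opening: 0.0001
t 1.55 pos [0.602 0.071 0.301] F [-1.11   1.192 -0.333] rowsN 1.6389765581844469
ROW [ 7.   5.9 81.4] [-0.004  0.001 -0.005]
[259.68  154.662]
[123.998 155.437]
[-15.058 156.231]
[397.52  237.115]
```

View pics/w1.png

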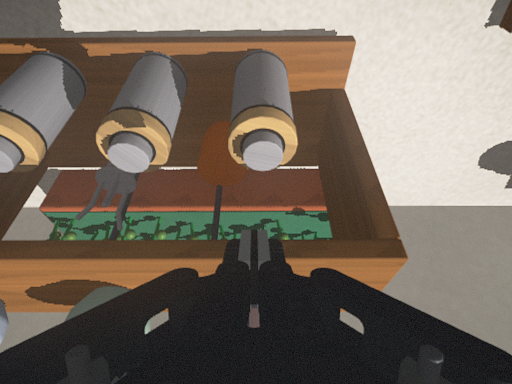

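View pics/s1.png

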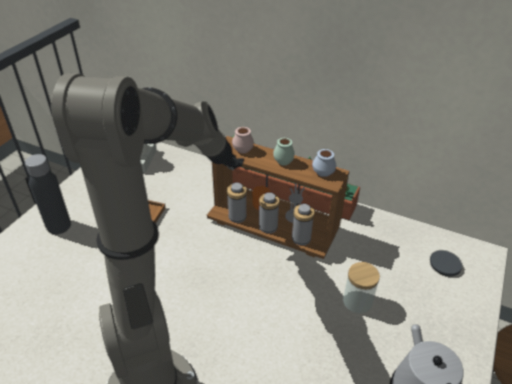

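Run:
```python
from h import *
for u in [(264,150),(131,153)]: print(ray('wrist',u,.178))
print(ray('wrist',(397,240),.25))
```

```text
[0.638 0.083 0.178]
[ 0.641 -0.031  0.178]
[0.666 0.184 0.25 ]
```

Run:
```python
from h import *
import cv2
s=state();print(s['position'],s['dq'])
P=camera_params('wrist')
im=read_camera('wrist')[:,:,::-1]
P2=camera_params('wrist');print(P['t'],P2['t'])
for p in [(.645,.0765,.178),(.645,-.0415,.178)]: 
    print(proj('wrist',p,P))
im=cv2.resize(im[90:250,80:420],None,fx=2.3,fy=2.3,interpolation=cv2.INTER_CUBIC)
cv2.imwrite('pics/w2.png',im)
```

```text
[0.601 0.074 0.3  ] [-0.044 -0.003 -0.061  0.015  0.044  0.009 -0.075]
[-0.077 -0.584 -0.131] [-0.078 -0.584 -0.131]
[256.174 156.134]
[120.637 156.679]
```

View pics/w2.png

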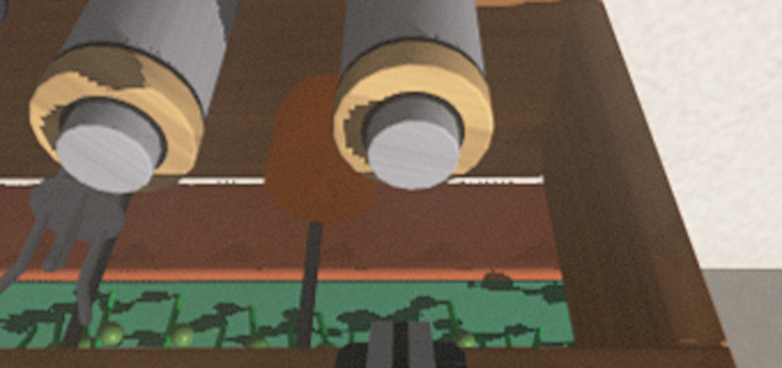

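```bash
python3 -c "
from h import *
go([.643,.0775,.214],Rt(35))"
```

```text
t 1.7 pos [0.6   0.076 0.3  ] F [-0.876 -0.257 -0.057] rowsN 1.9175428337582525
ROW [14.1  1.5 94.8] [-0.001 -0.001 -0.   ]
```

```bash
python3 -m jog '[[7,1,48,0,0,0,0],[14,1.5,90,0,0,0,0],[14,1.5,95,0,0,0,0],[14,1.5,95,0,0,0,0]]'
python3 - <<'E'
from h import *
import cv2
go([.643,.0775,.187],Rt(35))
im=read_camera('wrist')[:,:,::-1]
cv2.imwrite('pics/w3.png',im)
im=read_camera('side')[:,:,::-1]
cv2.imwrite('pics/s3.png',cv2.resize(im[120:260,200:360],None,fx=4.2,fy=4.2,interpolation=cv2.INTER_CUBIC))
E
```

```text
time: 2.1
position: [0.6421, 0.0794, 0.2114]
tcp_rot: [-0.001, 0.954, -0.0, 0.298]
ft_force: [-0.5, -0.2, 1.3]
opening: -0.0001
t 2.1 pos [0.642 0.079 0.211] F [-0.519 -0.22   1.253] rowsN 0.4895705435220287
ROW [13.2 -1.9 20.6] [-0.    -0.005  0.003]
```

View pics/w3.png

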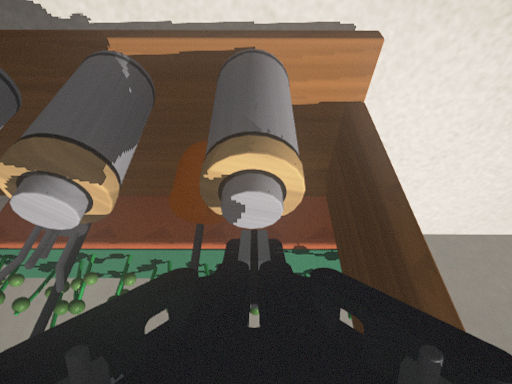

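View pics/s3.png

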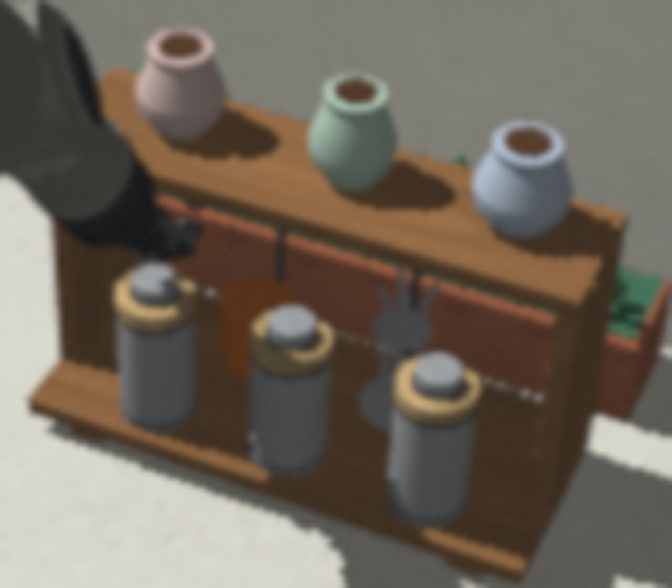

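```bash
python3 -m jog '[[3.4,-1,4.9,0,0,0,0],[6,-2,8.2,0,0,0,0],[8,-2,11.5,0,0,0,0],[9.7,-2,14,0,0,0,0],[9.7,-2,14,0,0,0,0]]'; python3 -c "
from h import *
go([.643,.0775,.187],Rt(35))"
```

```text
time: 2.7
position: [0.6431, 0.0779, 0.1987]
tcp_rot: [-0.001, 0.954, 0.001, 0.301]
ft_force: [-0.3, 0.5, -0.5]
opening: 0.0001
t 2.7 pos [0.643 0.078 0.199] F [-0.325  0.527 -0.471] rowsN 0.23337558860206886
ROW [ 6.8 -0.4  9.5] [0.003 0.001 0.002]
```

```bash
python3 -m jog '[[2.3,0,3.3,0,0,0,0],[4.6,0,6.6,0,0,0,0],[6.3,0,9,0,0,0,0],[6.3,0,9,0,0,0,0],[6.3,0,9,0,0,0,0]]'; python3 -c "
from h import *
go([.643,.0775,.184],Rt(35))"
```

```text
time: 3.2
position: [0.6435, 0.0786, 0.1889]
tcp_rot: [-0.001, 0.953, 0.002, 0.302]
ft_force: [0.5, 0.5, -0.1]
opening: 0.0002
t 3.2 pos [0.643 0.079 0.189] F [ 0.542  0.455 -0.073] rowsN 0.10141585087097871
ROW [ 3.2 -1.2  3.7] [0.004 0.003 0.002]
```

Run:
```python
from h import *
import cv2
im=read_camera('wrist')[:,:,::-1]
cv2.imwrite('pics/w4.png',cv2.resize(im[100:300,150:350],None,fx=3,fy=3,interpolation=cv2.INTER_CUBIC))
print(state()['position'],state()['ft_force'])
```

```text
[0.643 0.079 0.189] [0.634 0.92  2.007]
```

View pics/w4.png

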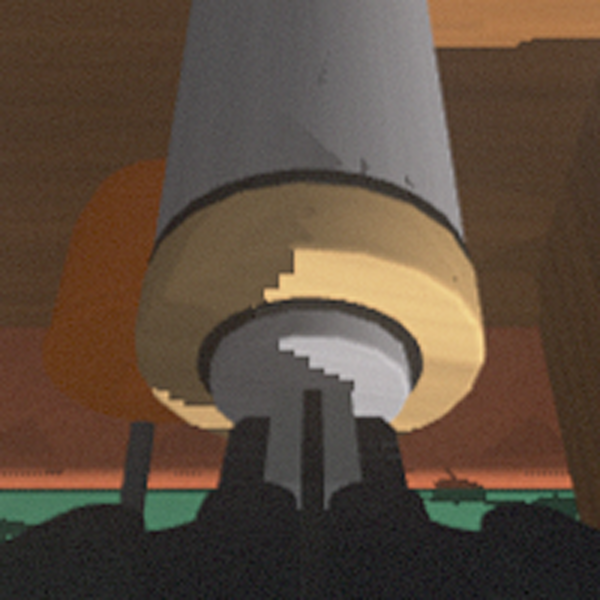

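```bash
python3 -m jog '[[2,-1,2.9,0,0,0,0],[4,-1,5.8,0,0,0,0],[6.3,-1,9,0,0,0,0],[6.3,-1,9,0,0,0,0]]'; python3 -c "
from h import *
go([.643,.0775,.170],Rt(35))"
```

```text
time: 3.65
position: [0.6481, 0.0789, 0.1841]
tcp_rot: [-0.001, 0.952, 0.003, 0.308]
ft_force: [-4.8, -1.4, 23.0]
opening: -0.0003
t 3.65 pos [0.648 0.079 0.184] F [-4.753 -1.378 23.006] rowsN 0.3019863955599733
ROW [12.4 -1.5  8.5] [0.007 0.014 0.001]
```

```bash
python3 -m jog '[[-4,0,-6,0,0,0,0],[-14,0,-20,0,0,0,0],[-30,0,-42,0,0,0,0],[-30,0,-42,0,0,0,0],[-30,0,-42,0,0,0,0]]'
python3 - <<'E'
from h import *
import cv2
P=camera_params('wrist')
im=read_camera('wrist')[:,:,::-1]
cv2.imwrite('pics/w5.png',im)
im=read_camera('side')[:,:,::-1]
cv2.imwrite('pics/s5.png',cv2.resize(im[120:260,200:360],None,fx=4.2,fy=4.2,interpolation=cv2.INTER_CUBIC))
go([.640,-.040,.235],Rt(35))
for z in(.164,.1675,.178):print(proj('wrist',(.644,.0775,z),P))
E
```

```text
time: 4.15
position: [0.6481, 0.0783, 0.2365]
tcp_rot: [-0.001, 0.951, 0.003, 0.308]
ft_force: [-0.7, -0.7, -0.9]
opening: -0.0
t 4.25 pos [0.647 0.078 0.235] F [-0.034 -0.233  0.109] rowsN 2.3708322245716027
ROW [   5.9 -118.3   -5.1] [0.006 0.013 0.001]
[250.717 151.341]
[250.719 155.188]
[250.725 167.316]
```

View pics/w5.png

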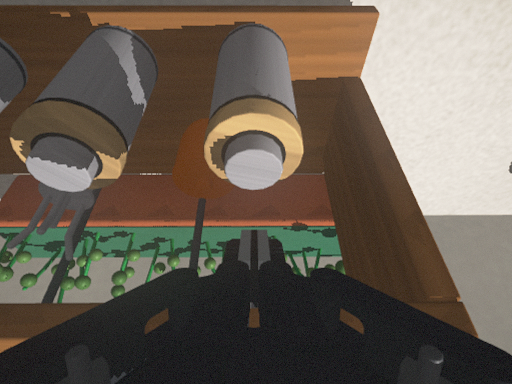

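View pics/s5.png

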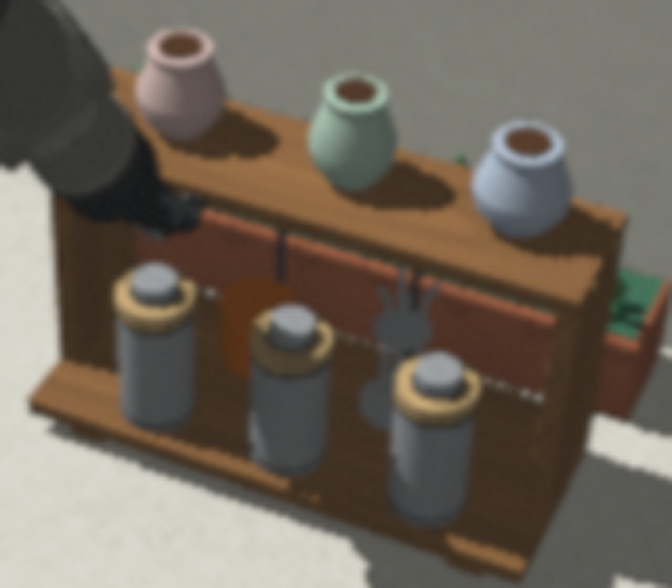

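```bash
python3 -m jog '[[3,-48,-3,0,0,0,0],[6,-96,-5,0,0.01,0,0],[6,-118,-5,0,0.013,0,0],[6,-118,-5,0,0.013,0,0],[6,-118,-5,0,0.013,0,0]]'; python3 -c "
from h import *
go([.641,-.040,.195],Rt(35))"
```

```text
time: 4.75
position: [0.6394, -0.0407, 0.2336]
tcp_rot: [-0.0, 0.954, 0.003, 0.3]
ft_force: [1.4, 0.9, 0.4]
opening: -0.0001
t 4.75 pos [ 0.639 -0.041  0.234] F [1.373 0.9   0.371] rowsN 0.7737150422290116
ROW [20.8  0.6 32.6] [ 0.005 -0.002 -0.001]
```

```bash
python3 -m jog '[[6,0.5,10,0,0,0,0],[12,0.5,20,0,0,0,0],[18,0.5,28,0,0,0,0],[21,0.5,32.5,0,0,0,0],[21,0.5,32.5,0,0,0,0]]'
python3 - <<'E'
from h import *
import cv2
im=read_camera('wrist')[:,:,::-1]
cv2.imwrite('pics/w6.png',cv2.resize(im[100:300,150:350],None,fx=3,fy=3,interpolation=cv2.INTER_CUBIC))
go([.641,-.040,.184],Rt(35))
E
```

```text
time: 5.25
position: [0.6404, -0.037, 0.1938]
tcp_rot: [-0.002, 0.954, 0.004, 0.299]
ft_force: [-2.0, 0.3, 2.1]
opening: 0.0001
t 5.3 pos [ 0.641 -0.037  0.194] F [0.619 0.62  0.28 ] rowsN 0.2152522385508726
ROW [ 5.7 -2.7  8.7] [ 0.008 -0.002  0.002]
```

View pics/w6.png

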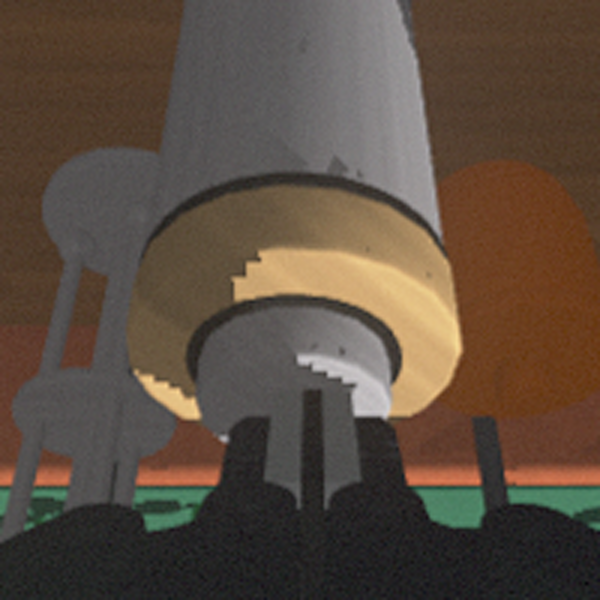

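```bash
python3 -m jog '[[2,-2,3,0,0,0,0],[4,-4,6,0,0,0,0],[6,-4,9,0,0,0,0],[8,-4,12,0,0,0,0],[9,-4,14,0,0,0,0]]'
python3 - <<'E'
from h import *
import cv2
im=read_camera('wrist')[:,:,::-1]
cv2.imwrite('pics/w7.png',cv2.resize(im[100:300,150:350],None,fx=3,fy=3,interpolation=cv2.INTER_CUBIC))
go([.641,-.040,.180],Rt(35))
E
```

```text
time: 5.8
position: [0.6463, -0.0391, 0.1839]
tcp_rot: [-0.004, 0.952, 0.004, 0.305]
ft_force: [-7.6, -1.3, 31.0]
opening: 0.0
t 5.85 pos [ 0.647 -0.039  0.184] F [-5.604 -1.148 25.249] rowsN 0.1459167593263978
ROW [ 7.2 -0.9  0.2] [0.011 0.011 0.004]
```

View pics/w7.png

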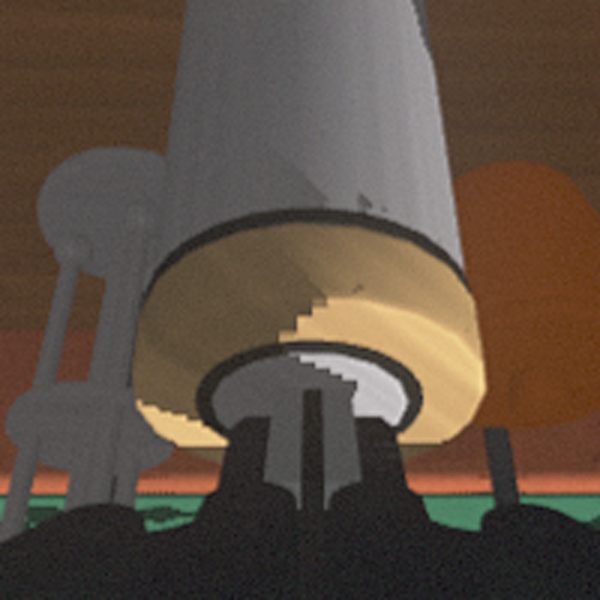

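```bash
python3 -m jog '[[-4,0,-6,0,0,0,0],[-14,0,-20,0,0,0,0],[-30,0,-42,0,0,0,0],[-30,0,-42,0,0,0,0],[-30,0,-42,0,0,0,0]]'
python3 - <<'E'
from h import *
import cv2
im=read_camera('wrist')[:,:,::-1]
cv2.imwrite('pics/w8.png',im)
go([.640,-.163,.235],Rt(35))
E
```

```text
time: 6.35
position: [0.6469, -0.039, 0.2366]
tcp_rot: [-0.004, 0.952, 0.004, 0.306]
ft_force: [-0.1, -0.3, -0.3]
opening: 0.0001
t 6.4 pos [ 0.646 -0.039  0.236] F [-0.289  0.621 -0.514] rowsN 2.4809264402872997
ROW [   6.1 -123.8   -4.5] [0.01  0.01  0.005]
```

View pics/w8.png

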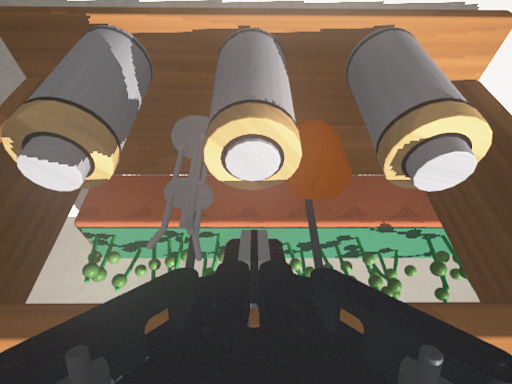

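The middle button stays down; the left one (at 440,170) is up. Now the right one.

```bash
python3 -m jog '[[3,-48,-3,0,0,0,0],[6,-96,-5,0.01,0.01,0.005,0],[6,-124,-5,0.01,0.01,0.005,0],[6,-124,-5,0.01,0.01,0.005,0],[6,-124,-5,0.01,0.01,0.005,0]]'
python3 - <<'E'
from h import *
import cv2
im=read_camera('wrist')[:,:,::-1]
cv2.imwrite('pics/w9.png',im)
go([.640,-.163,.194],Rt(35))
E
```

```text
time: 6.9
position: [0.6392, -0.1634, 0.2339]
tcp_rot: [0.001, 0.954, 0.001, 0.3]
ft_force: [0.9, 0.4, -0.2]
opening: -0.0002
t 6.95 pos [ 0.639 -0.162  0.234] F [ 0.723 -0.597 -0.597] rowsN 0.8073434116374617
ROW [22.7 -1.3 33.4] [ 0.002 -0.001  0.   ]
```

View pics/w9.png

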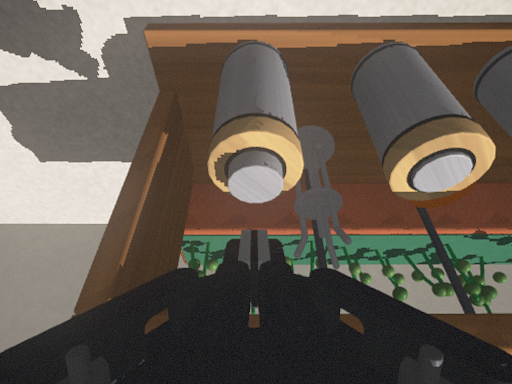

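Aligned (button at 256,183, fingers at 254). Press.

```bash
python3 -m jog '[[6,0,10,0,0,0,0],[12,0,20,0,0,0,0],[18,0,28,0,0,0,0],[22,0,33,0,0,0,0],[22,0,33,0,0,0,0]]'; python3 -m jog '[[2,0,3,0,0,0,0],[4,0,6,0,0,0,0],[6,0,9,0,0,0,0],[8,0,12,0,0,0,0],[9,0,14,0,0,0,0]]'
python3 - <<'E'
from h import *
import cv2
im=read_camera('wrist')[:,:,::-1]
cv2.imwrite('pics/w10.png',cv2.resize(im[100:300,150:350],None,fx=3,fy=3,interpolation=cv2.INTER_CUBIC))
go([.641,-.163,.180],Rt(35))
E
```

```text
time: 7.45
position: [0.6406, -0.1594, 0.1944]
tcp_rot: [-0.002, 0.954, 0.001, 0.3]
ft_force: [-0.4, 1.4, 1.8]
opening: 0.0001
time: 7.95
position: [0.6467, -0.1588, 0.184]
tcp_rot: [-0.003, 0.952, 0.001, 0.307]
ft_force: [-7.4, 0.4, 33.6]
opening: 0.0004
t 8.0 pos [ 0.647 -0.159  0.184] F [-5.305  0.953 27.163] rowsN 0.17402902737500697
ROW [ 7.6 -4.2 -0. ] [0.004 0.013 0.006]
```

View pics/w10.png

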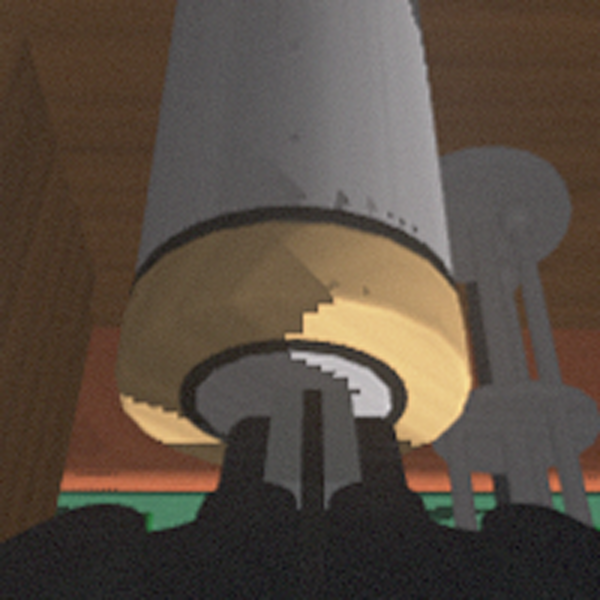

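```bash
python3 -m jog '[[-4,0,-6,0,0,0,0],[-14,0,-20,0,0,0,0],[-30,0,-42,0,0,0,0],[-30,0,-42,0,0,0,0],[-30,0,-42,0,0,0,0]]'
python3 - <<'E'
from h import *
import cv2
im=read_camera('wrist')[:,:,::-1]
cv2.imwrite('pics/w11.png',im)
im=read_camera('side')[:,:,::-1]
cv2.imwrite('pics/s11.png',cv2.resize(im[120:260,200:360],None,fx=4.2,fy=4.2,interpolation=cv2.INTER_CUBIC))
go([.55,-.1,.28],Rt(35))
E
```

```text
time: 8.5
position: [0.6467, -0.1595, 0.2359]
tcp_rot: [-0.003, 0.952, 0.001, 0.307]
ft_force: [-0.1, 0.0, -1.1]
opening: -0.0001
t 8.6 pos [ 0.646 -0.159  0.235] F [-0.351 -0.327 -0.686] rowsN 2.4312435704498525
ROW [ 51.4  59.8 -92.6] [0.004 0.011 0.005]
```

View pics/w11.png

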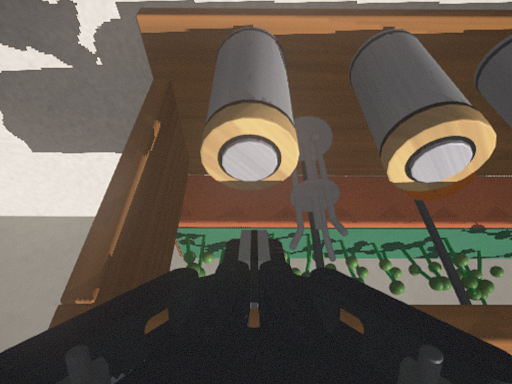

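View pics/s11.png

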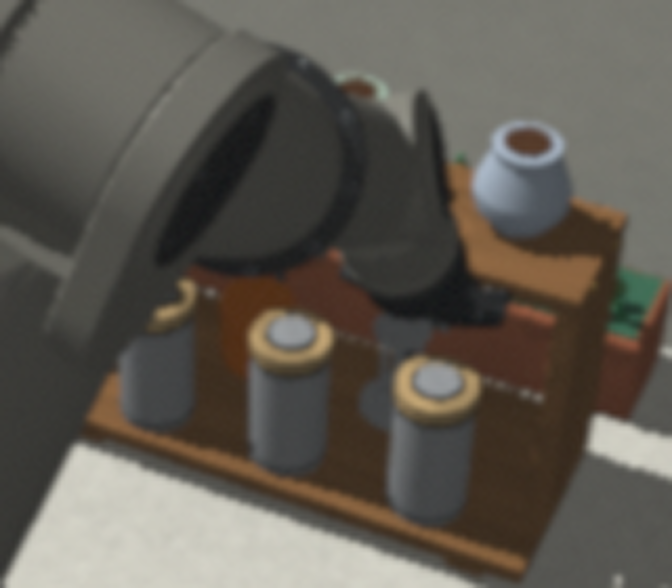

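```bash
python3 -m jog '[[24,24,-40,0,0,0,0.3],[46,60,-80,0,0,0,1],[60,110,-105,0,0,0,1],[60,160,-105,0,0,0,1],[60,210,-105,0,0.011,0.005,1]]' 60
python3 - <<'E'
from h import *
S=lambda x,y:((x+.5)/4.2+199.5,(y+.5)/4.2+119.5)
print('pot',ray('side',S(253,285),.117))
R=Rt(35); g=np.array([.645,.078,.135])+.002*R[:,2]
print(g); go(g-.11*R[:,2],R)
E
```

```text
time: 9.1
position: [0.5339, 0.0247, 0.2839]
tcp_rot: [0.001, 0.954, 0.0, 0.301]
ft_force: [1.1, -0.2, -0.9]
opening: 0.0718
pot [0.737 0.032 0.117]
[0.646 0.078 0.133]
t 9.1 pos [0.534 0.025 0.284] F [ 1.103 -0.208 -0.883] rowsN 1.8875934060643809
ROW [-5.5 53.3 77.7] [-0.001 -0.    -0.002]
```

```bash
python3 -m jog '[[-3,40,20,0,0,0,1],[-5.5,53,60,0,0,0,1],[-5.5,53,78,0,0,0,1],[-5.5,53,78,0,0,0,1],[-5.5,53,78,0,0,0,1]]'
python3 - <<'E'
from h import *
import cv2
R=Rt(35); g=np.array([.645,.078,.135])+.002*R[:,2]
go(g,R);
s=state();print(s['dq'],s['opening'])
P=camera_params('wrist')
im=read_camera('wrist')[:,:,::-1]
cv2.imwrite('pics/w12.png',im)
for p in [(.645,.078,.178),(.677,.078,.164),(.613,.078,.148)]:print(proj('wrist',p,P))
E
```

```text
time: 9.6
position: [0.5823, 0.0798, 0.2202]
tcp_rot: [-0.001, 0.954, 0.001, 0.298]
ft_force: [0.1, 0.4, 1.4]
opening: 0.0856
t 9.6 pos [0.582 0.08  0.22 ] F [0.053 0.405 1.351] rowsN 2.1550807935843315
ROW [ -3.   -2.1 107.7] [ 0.003 -0.005  0.001]
[ 0.081 -0.057 -0.046  0.001 -0.105 -0.007  0.108] 0.08560363304317163
[250.142 248.618]
[250.52  252.988]
[249.99  189.714]
```

View pics/w12.png

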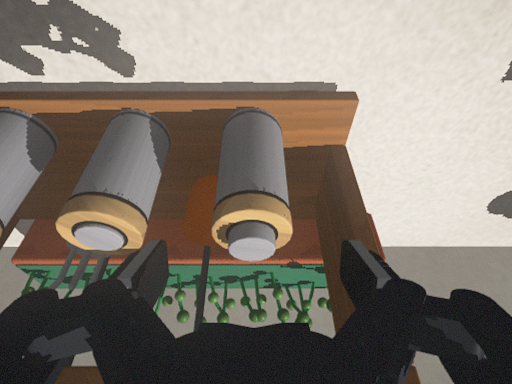

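```bash
python3 -m jog '[[-2,-1,35,0,0,0,1],[-3,-1,65,0,0,0,1],[-3,-1,80,0,0,0,1],[-3,-1,80,0,0,0,1],[-3,-1,80,0,0,0,1]]'
python3 - <<'E'
from h import *
import cv2
R=Rt(35); g=np.array([.645,.078,.135])+.002*R[:,2]
go(g,R);
P=camera_params('wrist')
im=read_camera('wrist')[:,:,::-1]
cv2.imwrite('pics/w13.png',im)
for p in [(.645,.078,.178)]:print(proj('wrist',p,P))
E
```

```text
time: 10.15
position: [0.6299, 0.0774, 0.158]
tcp_rot: [0.0, 0.954, 0.001, 0.299]
ft_force: [-0.2, -0.1, -0.4]
opening: 0.0858
t 10.15 pos [0.63  0.077 0.158] F [-0.156 -0.103 -0.362] rowsN 0.5903675361959926
ROW [ 0.7  0.5 29.5] [ 0.001 -0.004 -0.001]
[253.669 313.629]
```

View pics/w13.png

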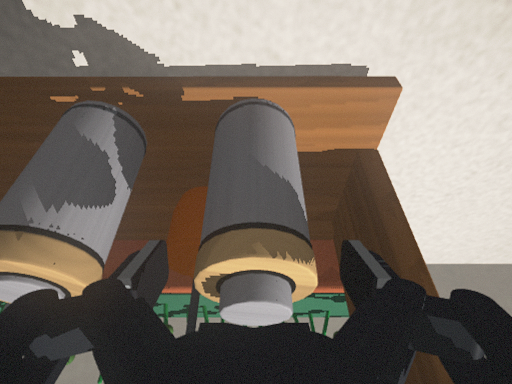

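```bash
python3 -m jog '[[0.5,1,10,0,0,0,1],[0.7,1,20,0,0,0,1],[0.7,1,27,0,0,0,1],[0.7,1,27,0,0,0,1],[0.7,1,27,0,0,0,1]]'
python3 - <<'E'
from h import *
import cv2
R=Rt(35); g=np.array([.645,.078,.135])+.002*R[:,2]
go(g,R);
cv2.imwrite('pics/w14.png',read_camera('wrist')[:,:,::-1])
im=read_camera('side')[:,:,::-1]
cv2.imwrite('pics/s14.png',cv2.resize(im[120:260,200:360],None,fx=4.2,fy=4.2,interpolation=cv2.INTER_CUBIC))
E
```

```text
time: 10.7
position: [0.6448, 0.0786, 0.1365]
tcp_rot: [-0.0, 0.954, 0.001, 0.3]
ft_force: [0.3, -0.8, 0.2]
opening: 0.0853
t 10.7 pos [0.645 0.079 0.137] F [ 0.276 -0.751  0.15 ] rowsN 0.07045697456782574
ROW [ 0.7 -0.6  3.4] [ 0.001 -0.002 -0.   ]
```

View pics/w14.png

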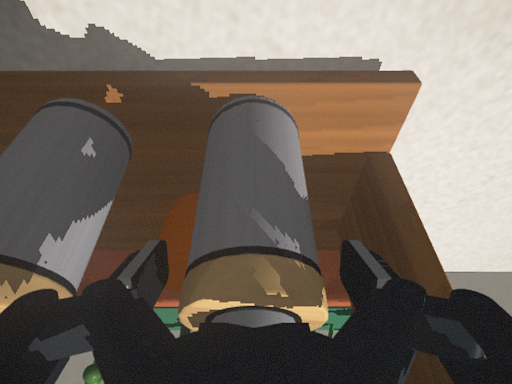

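View pics/s14.png

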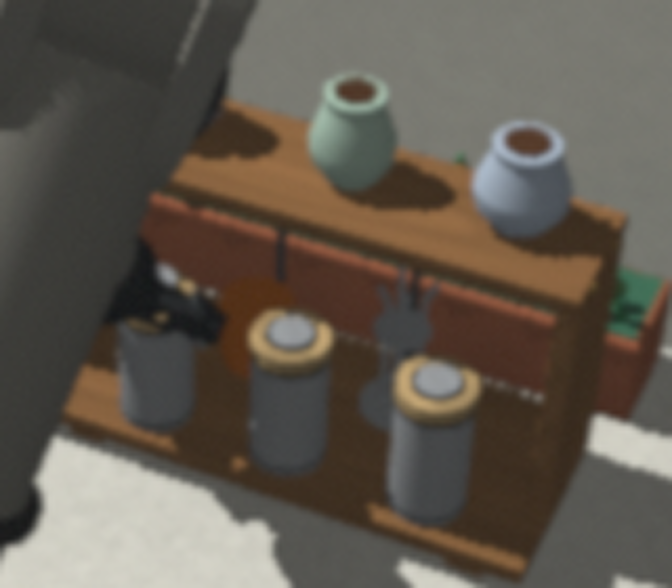

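```bash
python3 -m jog '[[0,0.8,1,0,0,0,0.72],[0,1,1,0,0,0,0.5],[0,1,1,0,0,0,0],[0,1,1,0,0,0,0],[0,1,1,0,0,0,0]]' 50; python3 -m jog '[[0,0,0,0,0,0,0],[0,0,0,0,0,0,0]]'
python3 - <<'E'
from h import *
import cv2
s=state();print(s['position'],s['opening'],s['ft_force'])
cv2.imwrite('pics/w15.png',read_camera('wrist')[:,:,::-1])
print(Rt(35).T@[0,0,.025])
E
```

```text
time: 11.3
position: [0.646, 0.0797, 0.1366]
tcp_rot: [-0.0, 0.954, 0.0, 0.3]
ft_force: [-1.4, -0.9, 5.3]
opening: 0.0615
time: 11.5
position: [0.6459, 0.0797, 0.1367]
tcp_rot: [-0.0, 0.954, 0.0, 0.3]
ft_force: [-1.0, -1.1, 2.4]
opening: 0.0615
[0.646 0.08  0.137] 0.06145892812293338 [-1.044 -1.105  2.374]
[-0.014  0.    -0.02 ]
```

View pics/w15.png

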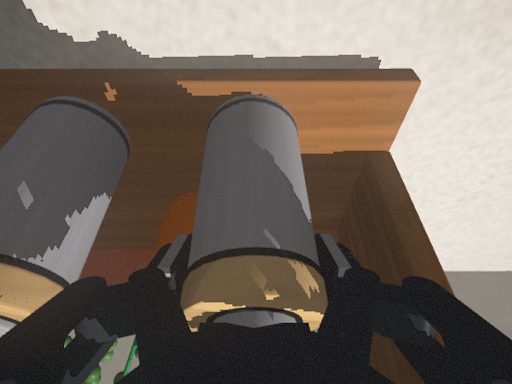

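```bash
python3 -m jog '[[-3,0,-4,0,0,0,0],[-8,0,-11,0,0,0,0],[-14,0,-20,0,0,0,0],[-14,0,-20,0,0,0,0]]'
python3 - <<'E'
from h import *
import cv2
s=state();print(s['position'],s['opening'],s['ft_force'])
cv2.imwrite('pics/w16.png',read_camera('wrist')[:,:,::-1])
go(s['position']+np.array([-.12,0,0.01]),Rt(35))
E
```

```text
time: 11.95
position: [0.6457, 0.0798, 0.1615]
tcp_rot: [-0.0, 0.954, 0.001, 0.3]
ft_force: [-0.2, 1.1, -5.4]
opening: 0.062
[0.646 0.08  0.162] 0.062024495472190314 [-0.208  1.123 -5.409]
t 12.0 pos [0.645 0.08  0.161] F [ 0.43  -1.243 -6.479] rowsN 2.404504925078382
ROW [ 92.    0.3 -77.3] [ 0.001 -0.001 -0.   ]
```

View pics/w16.png

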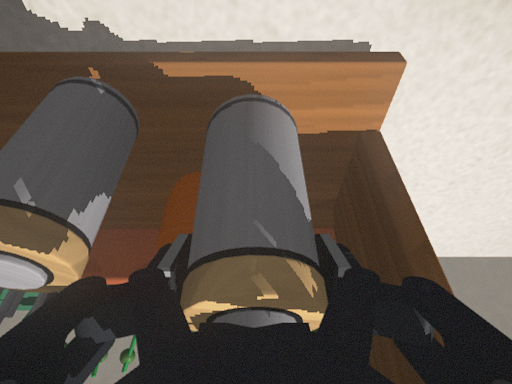

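```bash
python3 -m jog '[[15,0,-13,0,0,0,0],[40,0,-33,0,0,0,0],[65,0,-55,0,0,0,0],[85,0,-72,0,0,0,0],[92,0,-77,0,0,0,0]]'; python3 -c "
from h import *
go([.47,.27,.175],Rt(35,20))
go([.498,.407,.165],Rt(35,35))
"
```

```text
time: 12.5
position: [0.5224, 0.0793, 0.1699]
tcp_rot: [-0.001, 0.954, -0.0, 0.299]
ft_force: [0.5, -0.1, -5.5]
opening: 0.0616
t 12.5 pos [0.522 0.079 0.17 ] F [ 0.499 -0.099 -5.475] rowsN 3.9577336442649
ROW [ 39.8 190.8 -34. ] [-0.199 -0.004 -0.284]
t 12.5 pos [0.522 0.079 0.17 ] F [ 0.499 -0.099 -5.475] rowsN 6.573838785572352
ROW [ 22.2 327.8  -9.8] [-0.349 -0.004 -0.499]
```

```bash
python3 -m jog '[[5,25,-5,-0.025,0,-0.036,0],[14,62,-12,-0.065,-0.001,-0.093,0],[23,105,-20,-0.11,-0.002,-0.156,0],[31,148,-27,-0.155,-0.003,-0.22,0],[40,191,-34,-0.199,-0.004,-0.284,0]]'; python3 -c "
from h import *
go([.498,.407,.165],Rt(35,35))
"
```

```text
time: 13.0
position: [0.4693, 0.2722, 0.1748]
tcp_rot: [-0.167, 0.939, 0.053, 0.296]
ft_force: [1.6, -0.2, -5.9]
opening: 0.0615
t 13.0 pos [0.469 0.272 0.175] F [ 1.647 -0.155 -5.884] rowsN 2.762821915844214
ROW [-54.5 116.6  50.2] [-0.148 -0.    -0.212]
```

```bash
python3 -m jog '[[-15,35,15,-0.045,0,-0.065,0],[-33,70,30,-0.09,0,-0.13,0],[-47,100,43,-0.13,0,-0.18,0],[-54,116,50,-0.148,0,-0.212,0],[-54,116,50,-0.148,0,-0.212,0]]'
python3 - <<'E'
from h import *
import cv2
go([.498,.407,.108],Rt(35,35))
P=camera_params('wrist')
cv2.imwrite('pics/w17.png',read_camera('wrist')[:,:,::-1])
cv2.imwrite('pics/t17.png',read_camera('top')[:,:,::-1])
cv2.imwrite('pics/s17.png',read_camera('side')[:,:,::-1])
for p in [(.5863,.4893),(.6047,.3542),(.4097,.325),(.3915,.4604)]: print(proj('wrist',(*p,.022),P))
E
```

```text
time: 13.5
position: [0.4978, 0.4095, 0.1645]
tcp_rot: [-0.287, 0.909, 0.093, 0.286]
ft_force: [-0.4, 0.3, -5.2]
opening: 0.0618
t 13.5 pos [0.498 0.41  0.164] F [-0.381  0.339 -5.222] rowsN 1.1307665185716465
ROW [33.5 -2.4 45.5] [ 0.005 -0.    -0.   ]
[265.706 192.934]
[139.441 150.452]
[ 212.385 -133.606]
[411.873  15.189]
```

View pics/w17.png

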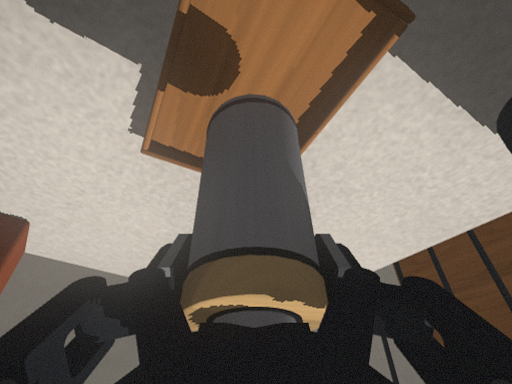

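View pics/t17.png

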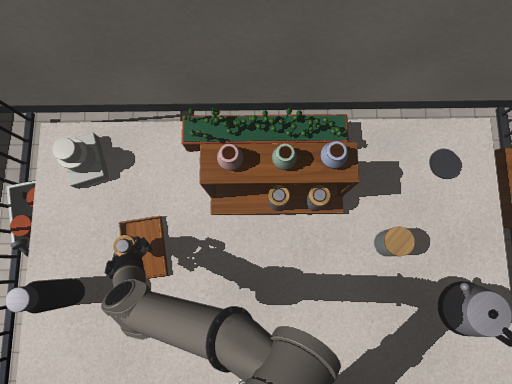

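View pics/s17.png

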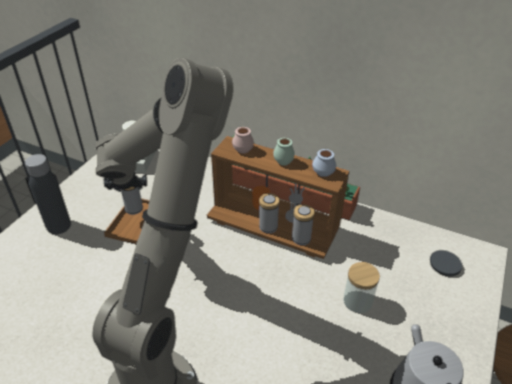

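Run:
```python
from h import *
print(ray('top',(124,243),.206), ray('top',(126,252),.1))
P=camera_params('wrist')
print(proj('wrist',(.498,.408,.064),P))
```

```text
[0.506 0.402 0.206] [0.483 0.432 0.1  ]
[255.249 132.41 ]
```

```bash
python3 -m jog '[[5,-1,7,0,0,0,0],[11,-2,16,0.003,0,0,0],[18,-2,25,0.004,0,0,0],[24,-2,34,0.004,0,0,0],[27,-2,38.5,0.004,0,0,0]]';python3 -m jog '[[0,0,0,0,0,0,0]]'; python3 -c "
from h import *
go([.498,.407,.106],Rt(35,35))"
```

```text
time: 14.15
position: [0.4983, 0.4025, 0.1157]
tcp_rot: [-0.285, 0.911, 0.088, 0.286]
ft_force: [0.5, 0.1, -4.9]
opening: 0.0619
time: 14.25
position: [0.4981, 0.4016, 0.115]
tcp_rot: [-0.285, 0.911, 0.087, 0.285]
ft_force: [-0.1, -0.1, -5.4]
opening: 0.0617
t 14.25 pos [0.498 0.402 0.115] F [-0.141 -0.092 -5.417] rowsN 0.20900546679176693
ROW [2.6 4.5 9. ] [-0.006 -0.005 -0.002]
```

```bash
python3 -m jog '[[1,0,1.6,-0.006,-0.005,-0.002,0],[2.3,0,3.3,-0.006,-0.005,-0.002,0],[3.5,0,5,-0.006,-0.005,-0.002,0],[3.5,0,5,-0.006,-0.005,-0.002,0],[3.5,0,5,-0.006,-0.005,-0.002,0]]'; python3 -c "
from h import *
go([.498,.403,.106],Rt(35,35))"
```

```text
time: 14.75
position: [0.4982, 0.4017, 0.109]
tcp_rot: [-0.287, 0.91, 0.09, 0.287]
ft_force: [-0.0, -0.8, -4.5]
opening: 0.0616
t 14.75 pos [0.498 0.402 0.109] F [-0.    -0.75  -4.503] rowsN 0.06569537551570152
ROW [1.2 1.1 2.8] [-0.  0.  0.]
```

```bash
python3 -m jog '[[0.6,0,0.8,0,0,0,0],[1.2,0,1.7,0,0,0,0],[1.2,0,1.7,0,0,0,0],[1.2,0,1.7,0,0,0,0]]'; python3 -m jog '[[0.6,0,0.8,0,0,0,0],[1,0,1.3,0,0,0,0],[1,0,1.3,0,0,0,0]]'; python3 -c "
from h import *
s=state();print(s['ft_force'],s['position'])"
```

```text
time: 15.15
position: [0.4981, 0.4017, 0.1069]
tcp_rot: [-0.287, 0.91, 0.09, 0.287]
ft_force: [-0.4, -1.0, -5.2]
opening: 0.0613
time: 15.45
position: [0.4991, 0.4025, 0.1069]
tcp_rot: [-0.287, 0.909, 0.09, 0.289]
ft_force: [-0.9, -3.8, 5.8]
opening: 0.062
[-0.944 -3.837  5.779] [0.499 0.403 0.107]
```

```bash
python3 -m jog '[[-0.4,0,-0.5,0,0,0,0.72],[-0.4,0,-0.5,0,0,0,0.8],[-0.4,0,-0.5,0,0,0,1],[-0.4,0,-0.5,0,0,0,1],[-0.4,0,-0.5,0,0,0,1]]'
python3 - <<'E'
from h import *
import cv2
s=state();print(s['ft_force'],s['position'],s['opening'])
cv2.imwrite('pics/w18.png',read_camera('wrist')[:,:,::-1])
E
```

```text
time: 15.95
position: [0.4992, 0.4028, 0.1078]
tcp_rot: [-0.287, 0.909, 0.091, 0.289]
ft_force: [-0.1, 0.2, -0.4]
opening: 0.0852
[-0.076  0.199 -0.368] [0.499 0.403 0.108] 0.08516705729384424
```

View pics/w18.png

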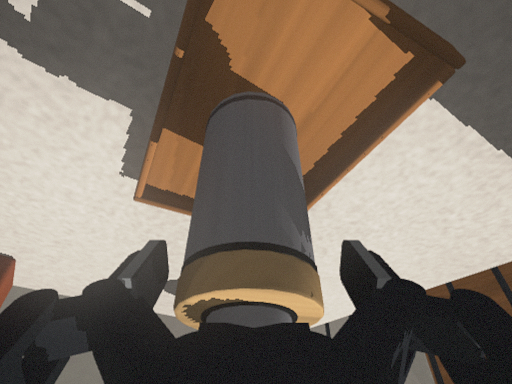

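Released and standing upright, pads clear on both sides. Retract along the tool axis.

```bash
python3 -m jog '[[0,0,-12,0,0,0,1],[0,0,-35,0,0,0,1],[0,0,-75,0,0,0,1],[0,0,-120,0,0,0,1],[0,0,-150,0,0,0,1]]'; python3 -m jog '[[0,0,-20,0,0,0,1],[0,0,-20,0,0,0,1],[0,0,-20,0,0,0,1]]';  python3 - <<'E'
from h import *
import cv2
cv2.imwrite('pics/w19.png',read_camera('wrist')[:,:,::-1])
cv2.imwrite('pics/t19.png',read_camera('top')[:,:,::-1])
im=read_camera('side')[:,:,::-1]
cv2.imwrite('pics/s19.png',cv2.resize(im[120:270,80:360],None,fx=2.8,fy=2.8,interpolation=cv2.INTER_CUBIC))
E
```

```text
time: 16.5
position: [0.4264, 0.3534, 0.232]
tcp_rot: [-0.288, 0.908, 0.09, 0.29]
ft_force: [0.1, -0.8, 0.9]
opening: 0.0856
time: 16.8
position: [0.4173, 0.3462, 0.2486]
tcp_rot: [-0.288, 0.908, 0.09, 0.29]
ft_force: [0.1, -0.1, -0.4]
opening: 0.0852
```

View pics/w19.png

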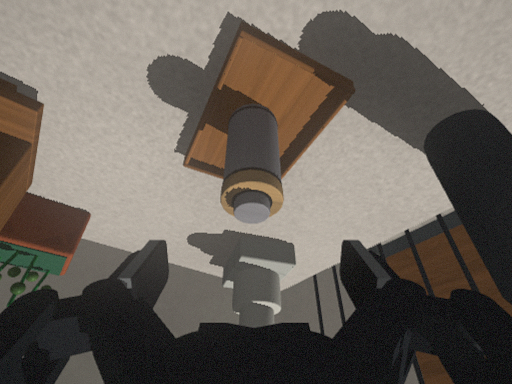

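View pics/t19.png

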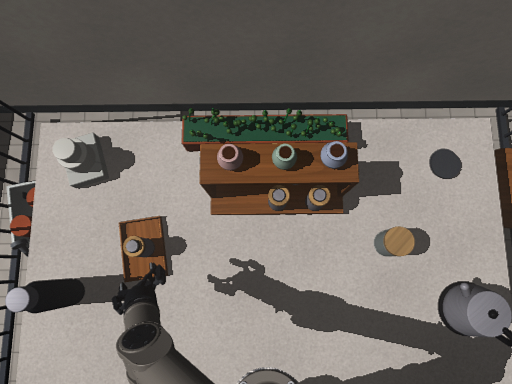

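View pics/s19.png

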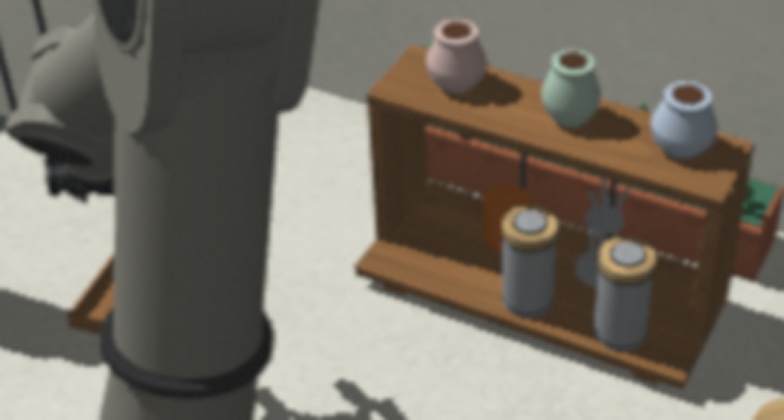

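```bash
python3 -c "
from rig import *
print(job_done())"
```

```text
the job is handed in; nothing more can be done
None
```

I pressed the three lids in order from left to right. The left button sprang back up, and the middle and right buttons stayed down. I set the left canister upright in the oak tray, backed the gripper well clear and handed the job in at about 17 s.

**Presses:** Each press bottomed out at the same tool height (z ≈ 0.184 m) with 23–34 N. The wrist view showed the middle and right buttons fully down. I took no picture of the left one at the bottom, so its full press rests on the matching height and force.

**Final pictures:** The canister stands upright inside the tray with its button up. The other two stand on the shelf with their buttons down. The gourds, sugar pot, bombilla stand and glass canister look unmoved.

**Disagreements:** The cameras differed by about 3 mm on the button positions, which was within tolerance. One earlier wrist reading was off by 6–10 mm because the arm was still settling, so I retook it. No other check failed or disagreed.

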